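Reset the watch tester with key and pin pusher

TASK

Reset the watch tester: take the steel service key from its wooden rest, push it fully home into the slotted key switch on top of the tester, turn it clockwise (seen from above) to its stop and leave it in there. Only then take the square-handled pin pusher out of the tool stand, reach its pin through the small round hole in the tester's top and hold the recessed button fully down. The program finishes while the gripper still holds the pusher by its handle and keeps the button pressed; leave everything else on the bench where it stands.

Things in the scene. Friction and masses are not known exactly. Their poses are not given: they have to be found in the camera images.
- key_bow (a point): Middle of the bow (flat grip) of the steel service key, upright, blade down, in a wooden rest block 50 x 44 x 26 mm high. Bow 26 mm wide (key's x), 9 thick (y: grip across it), 26 tall. Below: stem 8 mm thick, 12 long; collar 22 mm across, 4 thick, its underside 29 mm below this point; then the blade. 60 mm tall, 45 g, z up. This point starts 55 mm above the bench; lift 18 mm to free the blade
- key_tip (a point): Lower end of the key's blade, on its axis, 47 mm below key_bow. The blade is 18 mm long, 14 mm wide along the key's x and 5 mm thick along y; its lower end is rounded (radius 2.5 mm) and finds the slot by itself when up to 1.5 mm off. Same axes as key_bow
- key_slot (a point): Centre of the slot's mouth in the key switch, a brass cylinder 30 mm across, 6 mm proud of the tester's top: 66 mm above the bench. Slot 17 mm long (this point's x, turning with the cylinder), 7.5 wide (y), 22 deep; z up. The key goes in either way round until its collar rests on the cylinder: key_bow is then 29 mm above this point and the key stands 48 mm above the tester's top
- key_switch (a joint): Turn of the key switch in rad, growing clockwise seen from above; starts between 0 and 0.25, firm stop at 1.22 (70 degrees); stiff (0.05 N m), stays where it is left. The key has about 0.17 rad of play in the slot either way, so turn it some 0.2 rad further than the cylinder must go
- reset_hole (a point): Centre of the round hole (13 mm across, 6 mm thick top, 2 mm chamfer) in the tester's flat top, 60 mm above the bench. The tester is a grey console 160 (x) x 220 (y) x 60 mm high with this point's axes. Hole at the robot's right (-y), key switch 120 mm to its left (+y); 65 mm beyond that line (+x) a dark flat display and two black cradle jaws 22 mm high
- reset_button (a joint): Travel in m of the recessed white button, 18 mm across, straight below reset_hole; 0 = up, its top 16 mm below the tester's top; 0.005 = fully down (firm stop), 21 mm below. It starts to move at 1.5 N, takes 5 N fully down, and springs back
- button_top (a point): Centre of the button's top face, 16 mm below reset_hole when up; it moves with the button
- pusher_handle (a point): Middle of the pin pusher's handle, an aluminium square bar 14 x 14 mm, 60 mm tall (sides along this point's x and y, z up), 74 mm above the bench at the start. The pusher stands pin down in one of two holes, 60 mm apart, of the wooden tool stand (46 x 112 x 44 mm high), the handle's underside (30 mm below this point) resting on it. 60 g. Lift 36 mm to free the pin
- pusher_tip (a point): Lower end of the pusher's pin, 66 mm below pusher_handle on the same axis; the pin is round, 6 mm thick and 36 mm long
- driver_handle (a point): Stubby screwdriver in the other hole of the tool stand, not to be used (its blade is too short): round dark wooden handle 24 mm across, 38 mm tall; this point is the handle's middle, 63 mm above the bench. The two tools may stand in either hole. Leave it there
- parts_cup: White bowl 66 mm across, 40 mm high; origin under its centre; to be left alone
- eye_loupe: Black eye loupe 38 mm across, 30 mm high; origin under its centre; to be left alone
- watch_head: Round steel watch without a strap, 40 mm across, 9 mm high; origin under its centre; to be left alone
- solvent_jar: Amber glass jar 56 mm across, 75 mm high; origin under its centre; to be left alone
- movement_ring: Brass ring 48 mm across, 14 mm high; origin under its centre; to be left alone
- brush_pot: Closed aluminium can 60 mm across, 70 mm high; origin under its centre; to be left alone
Mind the look-alikes: they are no part of the job. What is meant by the part that bears pusher_handle is not blue or green, and is the larger of those in its own colour.

How it is judged:
On the way, in this order (a step that is already met when the one before it is completed fails the run):
1. the key is home in the key switch, not yet turned (z of key_tip in the frame of key_slot below -0.014 m and horizontal distance between key_tip and key_slot below 0.006 m and value of joint key_switch below 0.6 rad), for 0.1 s.
2. the key, in the switch, has been turned to the stop (z of key_tip in the frame of key_slot below -0.014 m and horizontal distance between key_tip and key_slot below 0.006 m and value of joint key_switch above 1.08 rad), for 0.2 s.
At the end, for the whole second after the job is handed in: Key let go, at least 14 of its 18 mm in the switch and within 6 mm of its axis, switch past 1.08 of 1.22 rad; gripper on the pusher's handle (grasp point within 40 mm of its middle), pin tip pressing the button (over 1.5 N) at least 4 of 5 mm down through the last second (all of step 2 and contact force between the fingers and service_key below 0.1 N and value of joint reset_button above 0.004 m and distance between pusher_tip and button_top below 0.008 m and contact force between pin_pusher and reset_button above 1.5 N and contact force between the fingers and pin_pusher above 2 N and distance between the grasp point and pusher_handle below 0.04 m); the arm keeps its last pose, push and grip.
It fails at once if the button is pressed before the key switch is turned to its stop (value of joint reset_button above 0.003 m and value of joint key_switch below 1.08 rad).
It fails at once if a bystander is moved more than 25 mm (distance of any of driver_handle, parts_cup, eye_loupe, watch_head, solvent_jar, movement_ring, brush_pot from where it was at the start of the episode above 0.025 m).
It also fails if it takes over 58 s, if anything falls off the work surface, if the arm or the gripper's body presses on something with over 40 N, if the wrist force passes 120 N, or if a joint passes its speed limit or range.

ROBOT

A 6-joint arm with a two-finger parallel gripper is mounted at the origin on the work surface. World frame = base frame: x ahead of the robot, y to its left, z up, the work surface at z = 0. Lengths are in m, angles in rad, forces in N, time in s.
With the tool pointing down it reaches from about 0.35 to 0.975 m from the base axis. Payload 17.4 kg.
Tool frame: the origin (TCP) lies midway between the tips of the shut fingers; the grasp point (between the pads) lies 19 mm behind it (grip_point_offset is the z of the grasp point in the tool frame, in m); z points along the fingers, y is the direction in which the jaws open and shut (so a half turn about z gives the same grasp; the last joint's range is limited). The gripper opens to 85 mm and grips with 20 to 120 N. Pads are 22 mm wide; open, the fingers measure 114 mm over their backs; the gripper's body (76 mm by 85 mm) begins 54 mm behind the grasp point. The pads swing forward as they close: fully open they stand 13 mm farther back than shut.
Start: joints at [1.257, 0.116, 1.442, -0, 1.584, -0.038], TCP at [0.184, 0.649, 0.231] pointing down, gripper open.
Joint ranges: [-2.83, 2.83], [-0.83, 2.19], [0.07, 2.5], [-1.14, 4.28], [0.01, 3], [-2.97, 2.97]. Speed limits (rad/s): [1.89, 1.89, 2.22, 3.14, 3.14, 3.14].

INTERFACE

Orientations are given as a unit quaternion [x, y, z, w].
In Python, from bench import movep, move_linear, set_joints, command_gripper, dwell, inverse_kinematics, camera, IKError, job_done, silhouettes, landmark_of, get_clock, get_qpos, get_dq, get_joint_torque, get_tool_pos, get_orientation, get_force, get_ft_torque, get_width, grip_point_offset gives the robot as it stands. Calls block until the motion is done:
- movep(position, orientation): joint-space move of the TCP to a pose.
- move_linear(position, rate=0.15, frame=None): straight line of the TCP; frame=None keeps the orientation; rate is the mean speed in m/s.
- set_joints(angles): joint-space move.
- command_gripper(opening): finger opening in m; the grip force is fixed at half the most; returns when the fingers have stopped.
- dwell(seconds).
- inverse_kinematics(position, orientation): joint angles nearest the present ones, or None.
- camera(name): name is "side" or "top" or "wrist"; returns a dict with "color" (420x560x3 uint8, red, green, blue), "camera_matrix" (3x3 intrinsics, pixels), "origin" and "attitude" of the camera in the world. Camera axes: x right, y up, looking along -z (the intrinsics and any distortion apply to the point x, -y, -z); pixel columns grow to the right and rows downward; lengths in m; the calibration is good to about 2 mm. The wrist camera is an equidistant fisheye: a pixel r from the principal point sees the ray r / f radians off the axis. A picture is of the moment at which its call begins. There is no depth.
A pose or a line that the arm cannot do raises IKError and nothing moves.
- job_done(): hands the job in, once; it reports no verdict.
Trained networks look in the newest picture that a camera, given by its name, has taken for a name from the list of things; names that differ only in an ending like _2 or _b are one class to them, and where a whole thing is asked for, a point or a joint stands for the part that bears it (a point fixed in the world has none). Each returns a list of dicts, best first, with "confidence" (0 to 1); they miss things now and then, are a little off and sometimes report something else, mostly with a low value. They report only what shows in the picture. A call takes as long as a camera call. They do not tell look-alikes from the thing itself.
- silhouettes(camera, thing): "region" (420x560 bool, what is visible of it).
- landmark_of(camera, thing): "location" ([x, y, z] in m, in the coordinates of the camera as it stood for that picture, good to about 4 mm: a listed point, or the origin of a listed thing).
Readings, each from a call of its own:
- get_clock(): time.
- get_qpos(): joint angles.
- get_dq(): joint speeds.
- get_joint_torque(): joint torques, N m.
- get_tool_pos(): TCP position.
- get_orientation(): TCP orientation.
- get_force(): force on the tool from outside, world axes, zero at the start.
- get_ft_torque(): the same for the moment, N m.
- get_width(): finger opening in m.
Only numpy, scipy, OpenCV 4.12 (cv2) and the standard library are available. Lean on these libraries where they do the work, as an engineer would, in place of code of your own. Each camera call takes 0.05 s, during which the arm holds its last target.

## Working session

There is one attempt and no reset: what is moved stays moved. The work goes in short steps, each a Python script; the robot and the scene stay as the last script left them, time stands still between calls to the robot, and variables do not carry over. Pictures are saved under pics/ and viewed, and the job is handed in when it is done.

```bash
mkdir -p pics; ls; cat > h.py <<'E'
import numpy as np, cv2
from scipy.spatial.transform import Rotation as R
from bench import *
def save(im,n): cv2.imwrite('pics/'+n+'.png',np.ascontiguousarray(im[:,:,::-1]))
E
python3 - <<'E'
from h import *
print(get_clock(),get_tool_pos(),get_orientation(),grip_point_offset)
for n in ["side","top","wrist"]:
    c=camera(n); save(c["color"],n+"0"); print(n,c["camera_matrix"],c["origin"],c["attitude"],[k for k in c])
print(get_clock())
E
```

```text
pics
0.0 [0.18375996 0.6492999  0.23060211] [ 1.37428571e-01  9.90511525e-01 -5.46193703e-04 -8.87087514e-05] -0.0187
side [[383.80765947   0.         278.11096587]
 [  0.         383.80765947 207.96111839]
 [  0.           0.           1.        ]] [ 0.28400689 -0.43532895  0.61301475] [ 0.34127605 -0.10141102 -0.2432508   0.90226133] ['color', 'camera_matrix', 'origin', 'attitude']
top [[457.10369351   0.         276.04520407]
 [  0.         457.10369351 211.63271405]
 [  0.           0.           1.        ]] [ 0.40151423 -0.00278664  1.18677425] [-0.04664228  0.05190219  0.70878912 -0.70196058] ['color', 'camera_matrix', 'origin', 'attitude']
wrist [[325.1922621    0.         272.41538198]
 [  0.         325.1922621  214.14983509]
 [  0.           0.           1.        ]] [0.11439255 0.66943676 0.37370246] [-0.11556963 -0.08615936  0.59717632  0.78905048] ['color', 'camera_matrix', 'origin', 'attitude']
0.15
```

View pics/side0.png

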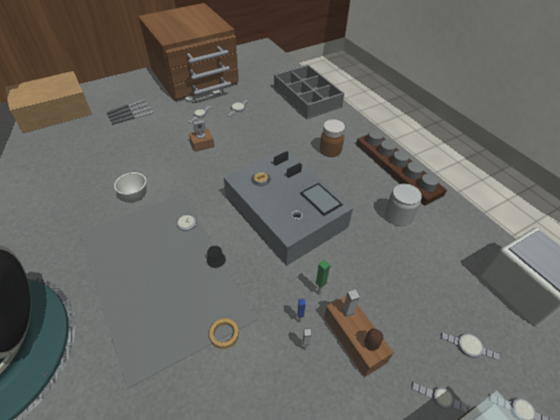

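View pics/top0.png

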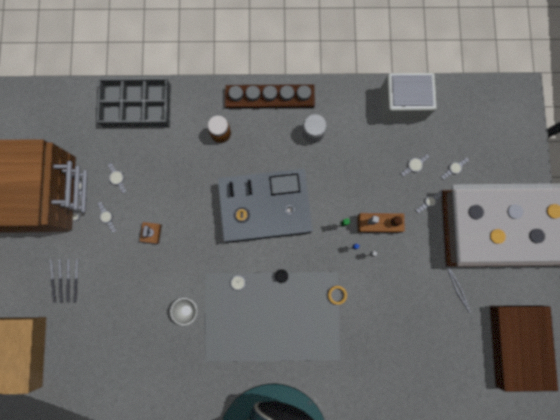

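View pics/wrist0.png

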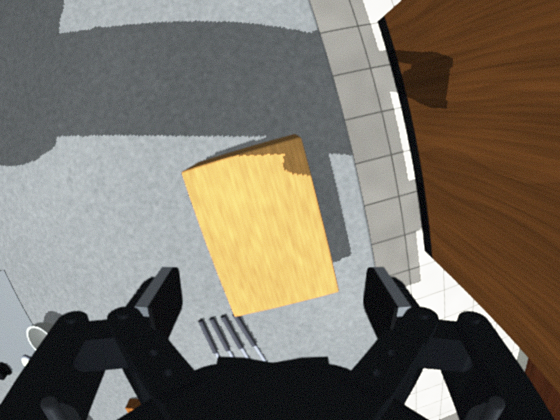

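```bash
cat >> h.py <<'E'
def toworld(c,p): return np.array(c["origin"])+R.from_quat(c["attitude"]).apply(p)
def proj(c,P):
    p=R.from_quat(c["attitude"]).inv().apply(np.array(P)-c["origin"]); K=c["camera_matrix"]
    return np.array([K[0,2]+K[0,0]*p[0]/-p[2],K[1,2]-K[1,1]*p[1]/-p[2]])
E
python3 - <<'E'
from h import *
for n in ["side","top"]:
    c=camera(n)
    for t in ["key_bow","key_tip","key_slot","reset_hole","pusher_handle","pusher_tip","driver_handle","parts_cup","eye_loupe","watch_head","solvent_jar","movement_ring","brush_pot"]:
        for d in landmark_of(n,t):
            w=toworld(c,d["location"]); print(n,t,round(d["confidence"],2),w.round(3),proj(c,w).round(0))
print(get_clock())
E
```

```text
side key_bow 0.71 [0.52  0.309 0.058] [201. 124.]
side key_tip 0.53 [ 0.406 -0.024  0.001] [218. 258.]
side key_tip 0.49 [0.518 0.309 0.009] [203. 141.]
side key_slot 0.53 [0.551 0.071 0.064] [260. 178.]
side reset_hole 0.61 [ 0.567 -0.045  0.06 ] [297. 213.]
side pusher_handle 0.81 [ 0.529 -0.184  0.066] [322. 274.]
side pusher_handle 0.72 [ 0.533 -0.251  0.072] [350. 304.]
side pusher_handle 0.55 [ 0.455 -0.257  0.046] [309. 338.]
side pusher_handle 0.5 [ 0.467 -0.208  0.048] [299. 308.]
side pusher_tip 0.57 [ 0.534 -0.25   0.007] [344. 321.]
side pusher_tip 0.57 [ 0.531 -0.184  0.005] [320. 292.]
side pusher_tip 0.45 [ 0.452 -0.253 -0.002] [304. 349.]
side parts_cup 0.95 [ 0.319  0.219 -0.002] [135. 195.]
side eye_loupe 0.81 [ 0.405 -0.025 -0.001] [218. 259.]
side watch_head 0.79 [ 0.383  0.084 -0.005] [186. 226.]
side solvent_jar 0.97 [ 0.782  0.128 -0.002] [331. 151.]
side brush_pot 0.82 [ 0.778 -0.112  0.002] [397. 215.]
side brush_pot 0.35 [ 0.533 -0.251  0.075] [351. 302.]
top key_bow 0.45 [0.516 0.308 0.056] [147. 231.]
top key_tip 0.57 [0.517 0.308 0.003] [153. 232.]
top ke
[... 356 characters left out ...]
0.456 -0.256  0.047] [374. 253.]
top pusher_tip 0.54 [ 0.458 -0.25   0.002] [368. 253.]
top pusher_tip 0.53 [ 0.532 -0.179  0.001] [340. 225.]
top pusher_tip 0.49 [ 0.468 -0.21   0.002] [353. 249.]
top pusher_tip 0.28 [ 0.786  0.134 -0.   ] [221. 132.]
top driver_handle 0.66 [ 0.53  -0.313  0.063] [398. 222.]
top driver_handle 0.27 [0.783 0.138 0.002] [219. 133.]
top parts_cup 0.79 [ 0.316  0.218 -0.002] [186. 311.]
top eye_loupe 0.5 [ 0.401 -0.025 -0.003] [282. 276.]
top watch_head 0.57 [ 0.39   0.094 -0.   ] [235. 281.]
top solvent_jar 0.95 [ 0.784  0.137 -0.   ] [219. 133.]
top movement_ring 0.55 [ 0.354 -0.167 -0.001] [337. 294.]
top brush_pot 0.88 [ 0.778 -0.114 -0.001] [313. 134.]
1.55
```

Side picture: rest with key at (202,130); tester with key switch at (260,178) and hole at (297,214). The candidates for the pusher are green (322,274), blue (301,308), small grey (307,338) and the larger grey one in the stand (352,302). By the description I choose the grey one in the stand. The dark round driver beside it is at (374,338).

```bash
python3 - <<'E'
import cv2,numpy as np
s=cv2.imread('pics/side0.png');t=cv2.imread('pics/top0.png')
a=cv2.resize(s[250:380,280:410],(390,390),interpolation=cv2.INTER_CUBIC)
b=cv2.resize(s[100:165,170:235],(390,390),interpolation=cv2.INTER_CUBIC)
cv2.imwrite('pics/crop1.png',np.hstack([a,b]))
E
```

```text
(no output)
```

View pics/crop1.png

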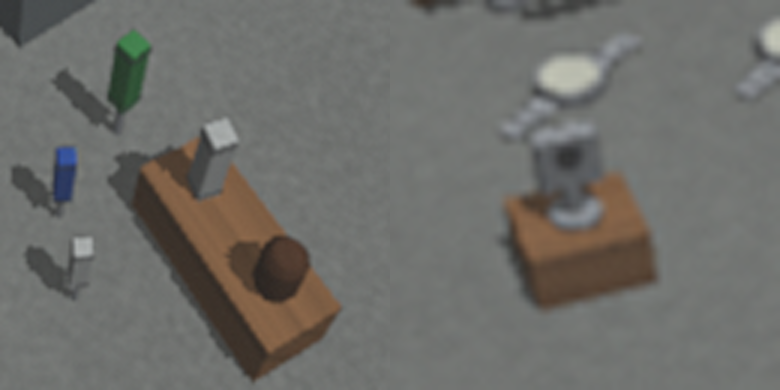

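```bash
cat >> h.py <<'E'
def q_down(yaw):  # jaw (tool y) axis at angle yaw+90deg.. tool x at yaw
    return (R.from_euler('z',yaw)*R.from_euler('x',np.pi)).as_quat()
def fish(c,P):
    p=R.from_quat(c["attitude"]).inv().apply(np.array(P)-c["origin"]); K=c["camera_matrix"]
    v=np.array([p[0],-p[1]]); th=np.arctan2(np.linalg.norm(v),-p[2]); v=v/np.linalg.norm(v)
    return np.array([K[0,2],K[1,2]])+K[0,0]*th*v
def ray(c,u,v):
    K=c["camera_matrix"]; d=np.array([u-K[0,2],v-K[1,2]])/K[0,0]; th=np.linalg.norm(d)
    d=d/max(th,1e-9)
    return R.from_quat(c["attitude"]).apply([np.sin(th)*d[0],-np.sin(th)*d[1],-np.cos(th)])
def onz(c,u,v,z):
    r=ray(c,u,v); o=np.array(c["origin"]); return o+r*(z-o[2])/r[2]
def rect(c,center,half,zpl,n=480):
    # orthorectified view on plane z=zpl; row 0 = +x, col 0 = +y
    K=c["camera_matrix"]; g=np.linspace(half,-half,n)
    X,Y=np.meshgrid(center[0]+g,center[1]+g,indexing='ij')
    P=np.stack([X,Y,np.full_like(X,zpl)],-1).reshape(-1,3)
    p=R.from_quat(c["attitude"]).inv().apply(P-np.array(c["origin"]))
    v=np.stack([p[:,0],-p[:,1]],1); r=np.linalg.norm(v,axis=1); th=np.arctan2(r,-p[:,2])
    m=(np.array([K[0,2],K[1,2]])+K[0,0]*(th/r)[:,None]*v).reshape(n,n,2).astype(np.float32)
    return cv2.remap(c["color"],m[...,0],m[...,1],cv2.INTER_CUBIC)
E
python3 - <<'E'
from h import *
c=camera("wrist"); T=R.from_quat(get_orientation())
print("cam in tool",T.inv().apply(np.array(c["origin"])-get_tool_pos()), (T.inv()*R.from_quat(c["attitude"])).as_matrix().round(3), T.as_matrix().round(2))
for y in (0,np.pi/2,-np.pi/2,np.pi):
    q=inverse_kinematics([0.52,0.31,0.2],q_down(y)); print(y,q if q is None else np.round(q,2))
    q=inverse_kinematics([0.55,-0.05,0.2],q_down(y)); print(y,q if q is None else np.round(q,2))
E
```

```text
cam in tool [ 0.07223719  0.00030936 -0.14304971] [[ 0.     0.958  0.285]
 [ 1.    -0.001  0.001]
 [ 0.001  0.285 -0.958]] [[-0.96  0.27  0.  ]
 [ 0.27  0.96  0.  ]
 [ 0.    0.   -1.  ]]
0 [ 0.5  -0.02  1.64 -0.    1.53  2.07]
0 [-0.14 -0.14  1.75 -0.    1.54  1.43]
1.5707963267948966 [ 0.5  -0.02  1.64 -0.    1.53  0.5 ]
1.5707963267948966 [-0.14 -0.14  1.75  0.    1.54 -0.14]
-1.5707963267948966 [ 0.5  -0.02  1.64  0.    1.53 -2.65]
-1.5707963267948966 None
3.141592653589793 [ 0.5  -0.02  1.64  0.    1.53 -1.08]
3.141592653589793 [-0.14 -0.14  1.75  0.    1.54 -1.71]
```

```bash
python3 - <<'E'
from h import *
import pickle
L={}
def look(tag,pos,yaw,names):
    movep(pos,q_down(yaw)); dwell(0.2)
    c=camera("wrist"); L[tag]=c; save(c["color"],tag)
    for t in names:
        for d in landmark_of("wrist",t):
            w=toworld(c,d["location"]); print(tag,t,round(d["confidence"],2),w.round(4),fish(c,w).round(0))
look("w_key",[0.518,0.309,0.2],np.pi/2,["key_bow","key_tip"])
look("w_tst",[0.558,0.01,0.2],np.pi/2,["key_slot","reset_hole","button_top"])
look("w_psh",[0.534,-0.251,0.23],np.pi/2,["pusher_handle","pusher_tip","driver_handle"])
pickle.dump(L,open('L.pkl','wb'))
print(get_clock(),get_force(),get_ft_torque())
for n,c,ctr,z in (("r_key",L["w_key"],(0.518,0.309),0.068),("r_tst",L["w_tst"],(0.558,0.012),0.062),("r_psh",L["w_psh"],(0.534,-0.251),0.104)):
    save(np.hstack([rect(c,ctr,0.08,z,390),c["color"][::1,::1][15:405,85:475]]),n)
E
```

```text
w_key key_bow 0.68 [0.5163 0.3135 0.06  ] [270. 197.]
w_key key_tip 0.72 [0.5135 0.3112 0.008 ] [268. 188.]
w_key key_tip 0.51 [0.3839 0.0843 0.0043] [175. 350.]
w_key key_tip 0.21 [ 0.7778  0.1402 -0.0019] [455. 308.]
w_tst key_slot 0.73 [0.5515 0.0762 0.0659] [264. 129.]
w_tst key_slot 0.58 [ 0.7831 -0.1169  0.0023] [442. 286.]
w_tst reset_hole 0.94 [ 0.5647 -0.0473  0.0617] [279. 262.]
w_tst button_top 0.4 [ 0.5663 -0.0448  0.0461] [280. 253.]
w_psh pusher_handle 0.72 [ 0.4554 -0.2549  0.0493] [196. 197.]
w_psh pusher_handle 0.7 [ 0.4717 -0.2084  0.0488] [210. 152.]
w_psh pusher_handle 0.65 [ 0.5289 -0.1848  0.0648] [266. 128.]
w_psh pusher_handle 0.57 [ 0.5371 -0.2476  0.0774] [275. 196.]
w_psh pusher_tip 0.78 [ 0.4738 -0.2037 -0.001 ] [220. 143.]
w_psh pusher_tip 0.48 [ 0.4517 -0.2572  0.0009] [202. 189.]
w_psh driver_handle 0.59 [ 0.5293 -0.3139  0.0663] [267. 256.]
6.6833 [ 0.7101335  -0.17353818  0.54079194] [ 0.00177781 -0.00382051 -0.02943312]
```

View pics/r_key.png

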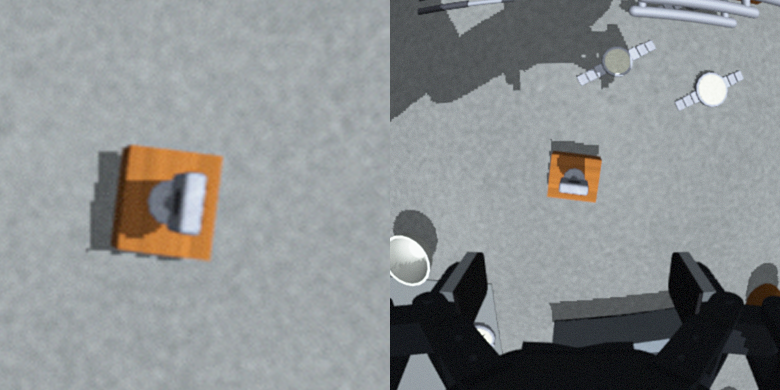

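View pics/r_tst.png

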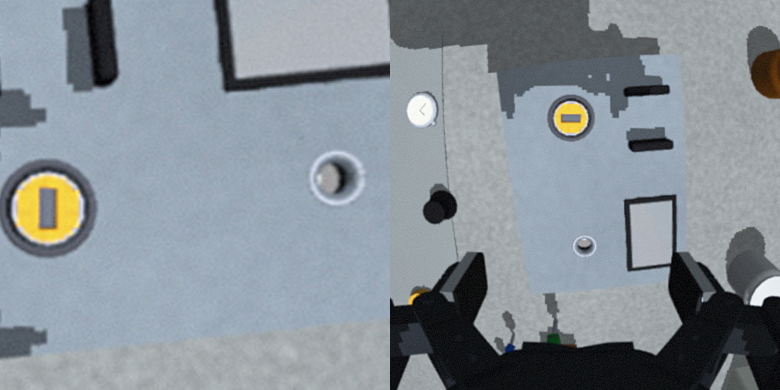

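View pics/r_psh.png

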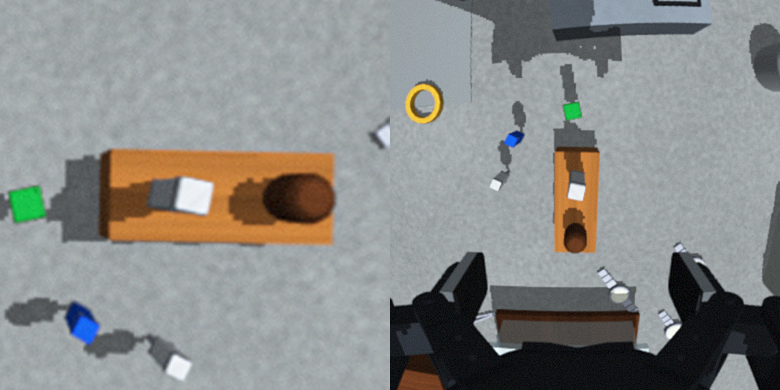

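```bash
cat >> h.py <<'E'
def blob(c,center,half,z,mask_fn,tag,n=480,near=None):
    """rectify, threshold, component nearest centre -> world centre, long-axis angle (world), size mm"""
    im=rect(c,center,half,z,n); m=mask_fn(im).astype(np.uint8)
    m=cv2.morphologyEx(m,cv2.MORPH_OPEN,np.ones((3,3),np.uint8))
    k,lab,st,cen=cv2.connectedComponentsWithStats(m)
    ok=[i for i in range(1,k) if st[i,4]>60]
    if not ok: save(im,tag); return None
    ctr=np.array([n/2,n/2]); i=min(ok,key=lambda i:np.linalg.norm(cen[i]-ctr))
    cn=max(cv2.findContours((lab==i).astype(np.uint8),cv2.RETR_EXTERNAL,cv2.CHAIN_APPROX_NONE)[0],key=len)
    rr=cv2.minAreaRect(cn); b=cv2.boxPoints(rr); s=2*half/(n-1)
    w=lambda p:np.array([center[0]+half-p[1]*s,center[1]+half-p[0]*s])
    o=im.copy(); cv2.polylines(o,[b.astype(np.int32)],True,(255,0,0),1); save(o,tag)
    e1,e2=w(b[1])-w(b[0]),w(b[2])-w(b[1]); L=e1 if np.linalg.norm(e1)>np.linalg.norm(e2) else e2
    a=(np.arctan2(L[1],L[0])+np.pi/2)%np.pi-np.pi/2
    return w(np.array(rr[0])),a,sorted([np.linalg.norm(e1)*1e3,np.linalg.norm(e2)*1e3])
def sat(im): h=cv2.cvtColor(im,cv2.COLOR_RGB2HSV); return h[...,1].astype(int),h[...,2].astype(int),h[...,0].astype(int)
E
python3 - <<'E'
from h import *
import pickle
L=pickle.load(open('L.pkl','rb'))
print(blob(L["w_key"],(0.515,0.31),0.03,0.068,lambda im:(sat(im)[0]<60)&(sat(im)[1]>165),"b_key"))
print(blob(L["w_tst"],(0.552,0.073),0.03,0.066,lambda im:(sat(im)[0]>90)&(sat(im)[2]<35)&(sat(im)[1]>150),"b_brass"))
print(blob(L["w_tst"],(0.552,0.073),0.012,0.066,lambda im:(sat(im)[0]<90),"b_slot"))
print(blob(L["w_psh"],(0.534,-0.251),0.03,0.104,lambda im:(sat(im)[0]<40)&(sat(im)[1]>200),"b_psh"))
E
cd pics; python3 -c "
import cv2,numpy as np
a=[cv2.resize(cv2.imread(n+'.png'),(290,290)) for n in('b_key','b_brass','b_slot','b_psh')]
cv2.imwrite('b.png',np.vstack([np.hstack(a[:2]),np.hstack(a[2:])]))"
```

```text
(array([0.5145648 , 0.30939434]), np.float32(-0.1285969), [np.float32(8.298555), np.float32(25.318651)])
(array([0.55229201, 0.07269282]), np.float32(-0.017855167), [np.float32(25.56482), np.float32(26.870897)])
(array([0.55272762, 0.07292474]), np.float32(-0.011069536), [np.float32(6.4660325), np.float32(15.9178)])
(array([ 0.53375319, -0.2509403 ]), np.float32(-0.204018), [np.float32(13.353351), np.float32(13.395671)])
```

View pics/b.png

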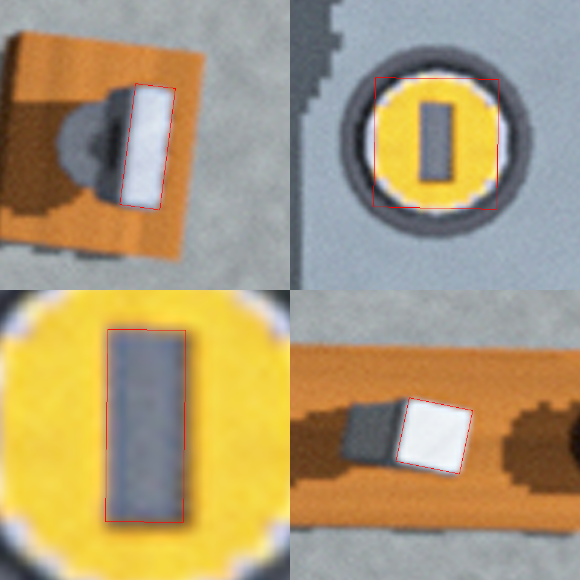

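```bash
cat >> h.py <<'E'
keymask=lambda im:(sat(im)[0]<60)&(sat(im)[1]>165)
slotmask=lambda im:(sat(im)[0]<90)
E
python3 - <<'E'
from h import *
yaw=np.pi-0.1286
movep([0.5146,0.3094,0.2],q_down(yaw)); dwell(0.2)
c=camera("wrist"); save(c["color"],"w_key2")
print(blob(c,(0.515,0.31),0.03,0.068,keymask,"b_key2"))
print(get_tool_pos(),get_clock())
E
```

```text
(array([0.515, 0.31 ]), np.float32(-1.5707964), [np.float32(60.000004), np.float32(60.000004)])
[0.51486718 0.30900916 0.2000302 ] 8.9583
```

View pics/b_key2.png

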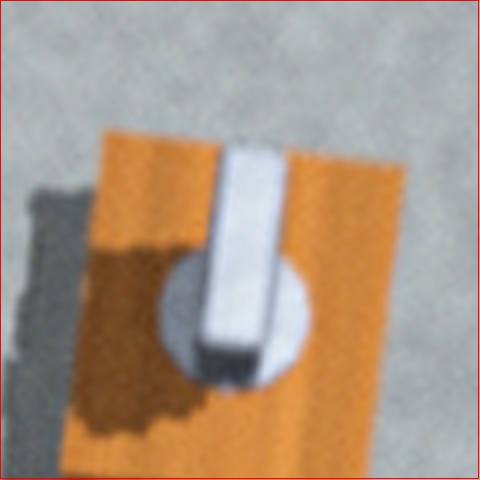

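```bash
python3 - <<'E'
from h import *
yaw=np.pi-0.1286
move_linear([0.5144,0.3094,0.100],rate=0.15,frame=q_down(yaw))
move_linear([0.5144,0.3094,0.0393],rate=0.08); print(get_tool_pos(),get_force())
command_gripper(0.0); dwell(0.1); print(get_width(),get_tool_pos(),get_force())
move_linear([0.5144,0.3094,0.13],rate=0.12); dwell(0.2)
c=camera("wrist"); save(c["color"],"w_hold"); print(get_width(),get_force(),get_clock(),get_tool_pos())
E
```

```text
[0.51469944 0.30952929 0.03981716] [0.00371032 0.12675522 0.02447124]
0.008259111847006385 [0.51447883 0.3094411  0.03944979] [-0.80177263 -0.3889377   2.81024981]
0.008310227397905384 [ 0.75793162  0.12012716 -0.25678494] 12.625 [0.51421554 0.30932206 0.12936122]
```

View pics/w_hold.png

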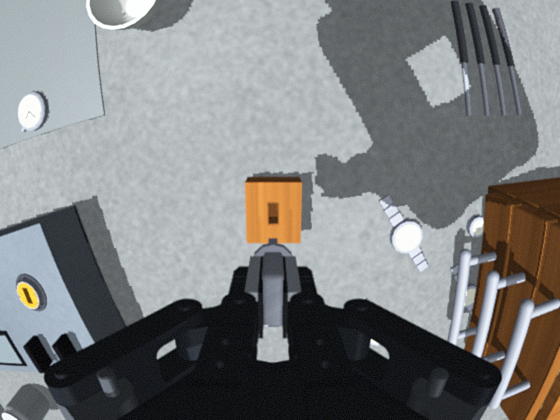

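```bash
python3 - <<'E'
from h import *
yaw=np.pi-0.011
move_linear([0.5144,0.3094,0.16],rate=0.2)
movep([0.5525,0.0728,0.16],q_down(yaw)); dwell(0.3)
c=camera("wrist"); save(c["color"],"w_hov")
print(blob(c,(0.5525,0.0728),0.03,0.066,lambda im:(sat(im)[0]>90)&(sat(im)[2]<35)&(sat(im)[1]>150),"b_hb"))
print(blob(c,(0.5525,0.0728),0.012,0.066,slotmask,"b_hs"))
print(get_tool_pos(),R.from_quat(get_orientation()).as_matrix()[:,0],get_clock())
E
cd pics; python3 -c "
import cv2,numpy as np
a=[cv2.resize(cv2.imread(n+'.png'),(390,390)) for n in('b_hb','b_hs')]
cv2.imwrite('b2.png',np.hstack(a))"
```

```text
(array([0.5525782, 0.072553 ]), np.float32(0.02499485), [np.float32(25.28855), np.float32(26.437433)])
(array([0.5494866 , 0.07282789]), np.float32(-0.007936358), [np.float32(6.5853357), np.float32(10.42536)])
[0.5524763  0.07343182 0.159955  ] [-9.99948918e-01  1.01071936e-02  7.43364424e-05] 14.225
```

View pics/w_hov.png

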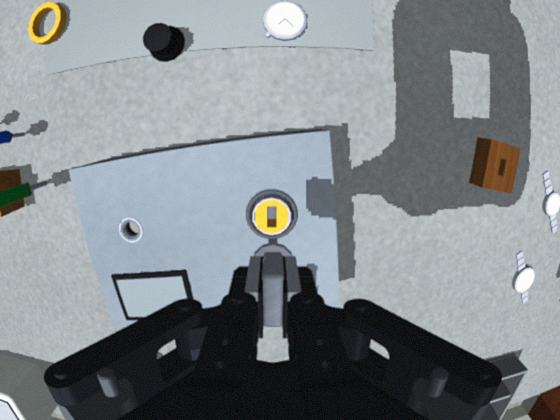

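View pics/b2.png

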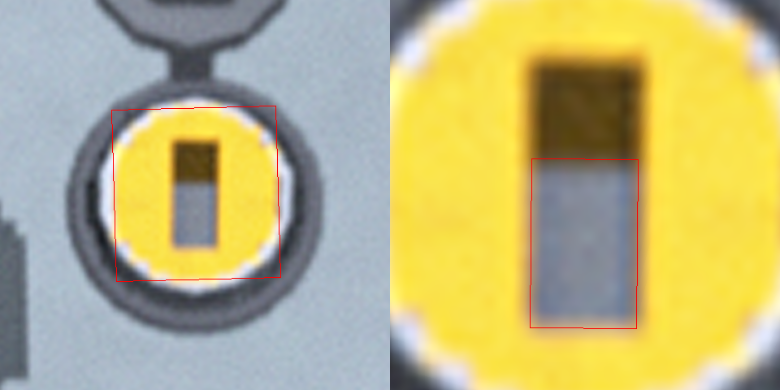

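```bash
python3 - <<'E'
from h import *
p=[0.5525,0.0728]
move_linear(p+[0.105],rate=0.12,frame=q_down(np.pi-0.011)); dwell(0.2); f0=np.array(get_force()); print(get_tool_pos(),f0)
for z in (0.097,0.092,0.088,0.084,0.082,0.0805):
    move_linear(p+[z],rate=0.05); f=np.array(get_force())-f0; print(z,get_tool_pos().round(4) if hasattr(get_tool_pos(),'round') else get_tool_pos(),f.round(1),np.round(get_ft_torque(),2))
    if abs(f[2])>15: break
c=camera("wrist"); save(c["color"],"w_ins"); camera("side"); s=camera("side"); save(cv2.resize(s["color"][130:250,200:360],(640,480)),"s_ins"); print(get_clock(),get_width())
E
```

```text
[0.55289289 0.07281562 0.10590418] [ 0.68065622  0.34220657 -0.43676061]
0.097 [0.5523 0.0728 0.0965] [-0.9  0.1 -0.6] [-0.   -0.07 -0.01]
0.092 [0.5523 0.0728 0.0916] [ 0.   0.2 -0.9] [-0.02  0.    0.06]
0.088 [0.5524 0.0728 0.0877] [-0.2 -0.1  1. ] [-0.   -0.06 -0.03]
0.084 [0.5524 0.0728 0.0837] [ 0.1 -0.1  0.2] [0.02 0.03 0.04]
0.082 [0.5525 0.0728 0.0819] [-0.6 -0.1 -0.2] [-0.02 -0.02 -0.04]
0.0805 [0.5524 0.0728 0.0804] [-0.3  0.6 -0.2] [ 0.06 -0.01  0.01]
16.7417 0.008023184584362849
```

View pics/w_ins.png

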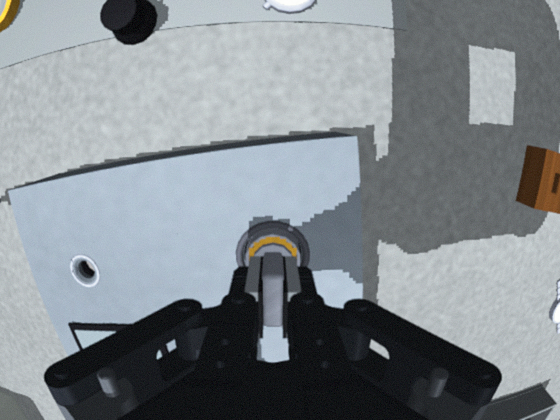

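View pics/s_ins.png

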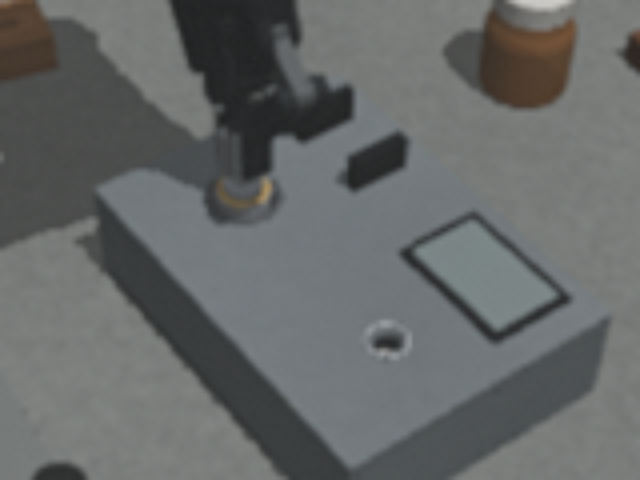

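```bash
python3 - <<'E'
from h import *
p=[0.5525,0.0728]
f0=np.array(get_force())
z=0.0805
while z>0.077:
    z-=0.0007; move_linear(p+[z],rate=0.03); f=np.array(get_force())-f0; print(round(z,4),get_tool_pos()[2].round(4),f.round(1))
    if f[2]>5: break
z+=0.0003; dwell(0.15)
yaw=np.pi-0.011
for d in (0.2,0.4,0.6,0.8,0.95,1.1,1.18,1.26,1.32,1.37,1.42):
    move_linear(p+[z],rate=0.05,frame=q_down(yaw-d))
    t=get_ft_torque(); print(d,np.round(t,3),np.round(get_force(),1),np.round(get_tool_pos(),4),get_clock())
    if abs(t[2])>0.9: break
dwell(0.2); print(np.round(get_ft_torque(),3),get_width(),get_clock())
c=camera("wrist"); save(c["color"],"w_turn")
E
```

```text
0.0798 0.0798 [-0.3 -0.2 -0.1]
0.0791 0.0794 [-0.3 -0.1  3.8]
0.0784 0.0794 [-3.6  0.3 11.3]
0.2 [-0.187  0.194 -0.06 ] [-1.1 -1.   8. ] [0.5529 0.0727 0.0794] 17.9917
0.4 [-0.402  0.295 -0.055] [-2.7 -0.9  7.7] [0.5528 0.0726 0.0794] 18.3417
0.6 [-0.567  0.458  0.03 ] [-2.4 -2.8  8.4] [0.5528 0.0725 0.0794] 18.6917
0.8 [-0.653  0.481 -0.037] [-3.6 -3.7  8.6] [0.5527 0.0725 0.0794] 19.0417
0.95 [-0.748  0.629 -0.03 ] [-2.8 -3.7  8.9] [0.5527 0.0724 0.0794] 19.3417
1.1 [-0.835  0.656  0.006] [-4.5 -3.2  8.9] [0.5526 0.0724 0.0794] 19.6417
1.18 [-0.881  0.799  0.026] [-3.6 -4.   8.7] [0.5526 0.0723 0.0794] 19.8917
1.26 [-0.84   0.81  -0.077] [-4.1 -2.9 10.2] [0.5526 0.0723 0.0794] 20.1417
1.32 [-0.854  0.961 -0.007] [-5.  -4.2 10.2] [0.5525 0.0723 0.0794] 20.3917
1.37 [-0.809  1.148  0.101] [-6.4 -4.6 11. ] [0.5524 0.0723 0.0794] 20.6417
1.42 [-0.765  1.199  0.27 ] [-6.3 -3.2 10.9] [0.5524 0.0724 0.0794] 20.8917
[-0.789  1.227  0.291] 0.008018160182364028 21.0917
```

View pics/w_turn.png

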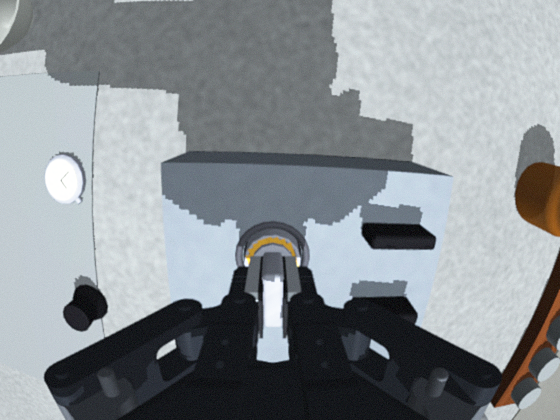

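```bash
python3 - <<'E'
from h import *
yaw=np.pi-0.011-1.40
move_linear([0.5525,0.0727,0.0794],rate=0.05,frame=q_down(yaw)); dwell(0.1)
print(np.round(get_ft_torque(),3),np.round(get_force(),1))
command_gripper(0.03); print(get_width(),get_clock())
move_linear([0.5525,0.0727,0.165],rate=0.12); dwell(0.15)
c=camera("wrist"); save(c["color"],"w_rel"); save(rect(c,(0.5525,0.0727),0.04,0.108,480),"r_rel")
save(rect(c,(0.558,0.012),0.09,0.060,480),"r_rel2")
print(get_clock())
E
```

```text
[-0.725  0.796  0.264] [-4.5 -3.5  4.9]
0.02977901686857618 21.8333
22.9
```

View pics/w_rel.png

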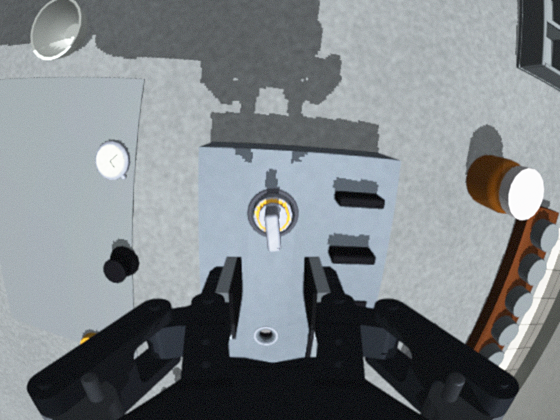

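View pics/r_rel.png

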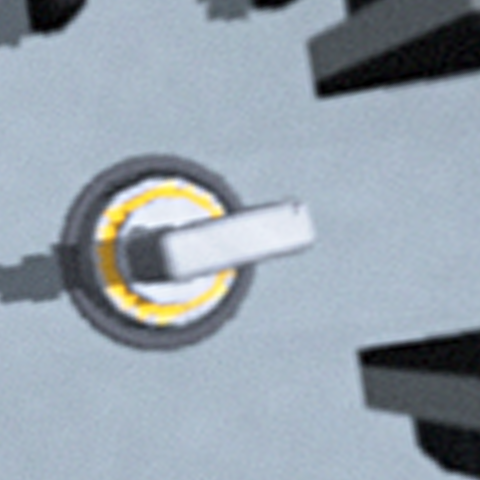

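```bash
python3 - <<'E'
from h import *
yaw=np.pi/2-0.204
movep([0.5337,-0.2509,0.21],q_down(yaw)); dwell(0.25)
c=camera("wrist"); save(c["color"],"w_psh2")
print(blob(c,(0.5337,-0.2509),0.03,0.104,lambda im:(sat(im)[0]<40)&(sat(im)[1]>200),"b_psh2"))
print(get_tool_pos(),get_clock(),get_width())
E
```

```text
(array([ 0.53380112, -0.25090825]), np.float32(1.359702), [np.float32(13.367854), np.float32(13.490336)])
[ 0.53394783 -0.25024829  0.20997435] 24.4417 0.030285636811979984
```

View pics/w_psh2.png

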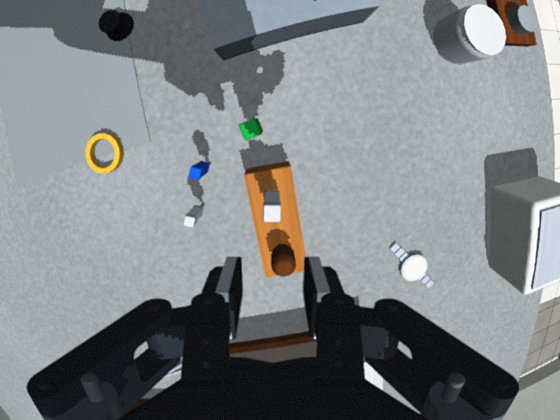

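View pics/b_psh2.png

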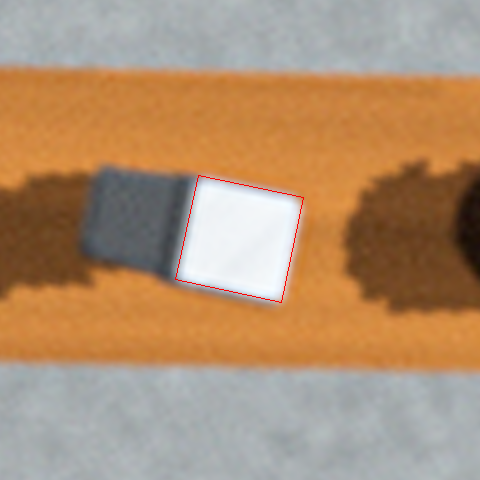

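```bash
python3 - <<'E'
from h import *
yaw=np.pi/2-0.208; p=[0.5338,-0.2509]
command_gripper(0.042)
move_linear(p+[0.12],rate=0.15,frame=q_down(yaw))
move_linear(p+[0.0600],rate=0.1); print(get_tool_pos(),get_force())
command_gripper(0.0); dwell(0.1); print(get_width(),get_tool_pos(),get_force())
move_linear(p+[0.17],rate=0.15); dwell(0.1)
print(get_width(),get_force(),get_clock())
movep([0.5645,-0.047,0.18],q_down(yaw)); dwell(0.3)
c=camera("wrist"); save(c["color"],"w_hole"); save(rect(c,(0.5645,-0.047),0.03,0.060,480),"r_hole")
print(get_tool_pos(),get_clock())
for t in ("reset_hole","pusher_tip"):
    for d in landmark_of("wrist",t):
        w=toworld(c,d["location"]); print(t,round(d["confidence"],2),w.round(4))
E
```

```text
[ 0.53407598 -0.25102549  0.06053389] [-0.88377863 -0.03023325  0.02374661]
0.01325958803777812 [ 0.53409339 -0.25104401  0.06072008] [-0.57845156 -0.16388956  5.89806414]
0.013350156446761132 [ 0.76769338  0.14041509 -1.17018074] 27.6583
[ 0.56448572 -0.0477249   0.1799201 ] 28.85
reset_hole 0.71 [ 0.5631 -0.0448  0.0616]
pusher_tip 0.81 [ 0.5634 -0.0484  0.125 ]
```

View pics/w_hole.png

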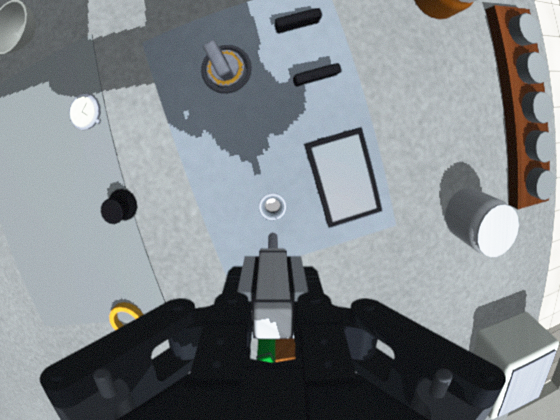

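View pics/r_hole.png

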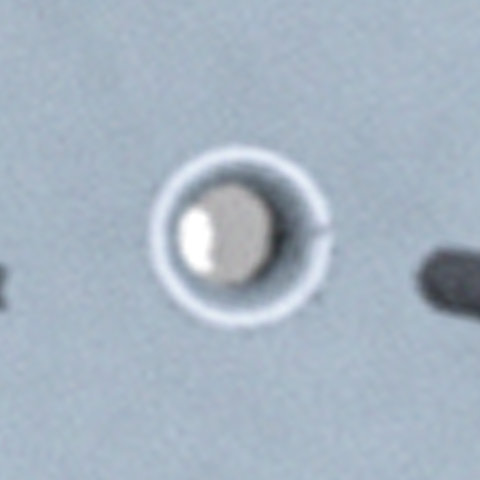

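```bash
python3 - <<'E'
from h import *
yaw=np.pi/2-0.208; p=[0.5649,-0.0470]
move_linear(p+[0.125],rate=0.12,frame=q_down(yaw)); dwell(0.2); f0=np.array(get_force()); print(get_tool_pos(),f0)
z=0.125
for z in list(np.arange(0.118,0.098,-0.005))+list(np.arange(0.0985,0.0875,-0.0008)):
    move_linear(p+[z],rate=0.04); f=np.array(get_force())-f0; print(round(z,4),np.round(get_tool_pos(),4),f.round(1))
    if f[2]>14 or np.hypot(f[0],f[1])>8: break
dwell(0.3); print(np.array(get_force())-f0,get_tool_pos(),get_width(),get_clock())
c=camera("wrist"); save(c["color"],"w_press"); s=camera("side"); save(cv2.resize(s["color"][130:250,200:360],(640,480)),"s_press")
for d in landmark_of("side","key_bow"): print(d["confidence"],toworld(s,d["location"]))
E
```

```text
[ 0.56526802 -0.04705035  0.12590407] [ 0.14649738  0.50874151 -0.76597606]
0.118 [ 0.5647 -0.047   0.1177] [ 0.1 -0.7 -0.7]
0.113 [ 0.5648 -0.047   0.1127] [-0.4 -0.2 -0.1]
0.108 [ 0.5647 -0.047   0.1077] [-1.1 -0.5  0.8]
0.103 [ 0.5648 -0.047   0.1026] [-0.1 -0.7 -0.1]
0.0985 [ 0.5647 -0.047   0.0981] [-0.1  0.1  0.5]
0.0977 [ 0.5649 -0.047   0.0977] [-0.7  0.1  0.2]
0.0969 [ 0.5649 -0.047   0.0969] [-0.1 -1.3  0.4]
0.0961 [ 0.5649 -0.047   0.0962] [-0.6  0.1  1.9]
0.0953 [ 0.5649 -0.047   0.0953] [ 0.3 -1.3  2.3]
0.0945 [ 0.5649 -0.047   0.0945] [ 0.  -0.3  1.6]
0.0937 [ 0.565  -0.047   0.0937] [ 0.8 -0.7  3.1]
0.0929 [ 0.5649 -0.047   0.0929] [ 0.2 -0.5  4.4]
0.0921 [ 0.565  -0.047   0.0921] [-0.  -0.4  4.4]
0.0913 [ 0.565  -0.047   0.0915] [-1.2 -0.6  6.3]
0.0905 [ 0.5651 -0.047   0.0913] [-2.4 -0.1 12.5]
0.0897 [ 0.5653 -0.0471  0.0911] [-5.7  0.1 18. ]
[-4.74724648  0.05749983 16.90635559] [ 0.56528412 -0.04702263  0.09107475] 0.013186515331144509 34.2167
0.54 [0.55212773 0.07158214 0.09559418]
```

View pics/w_press.png

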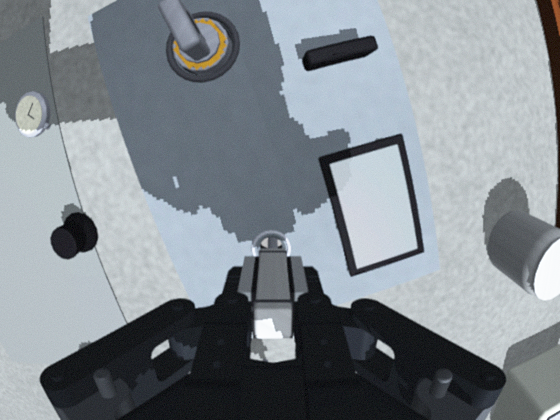

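View pics/s_press.png

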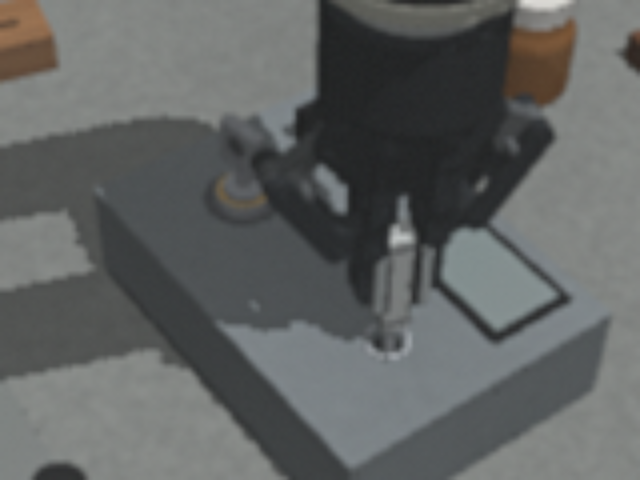

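Contact began at TCP z 0.096, the force rose with the spring, and the firm stop came about 5 mm lower, now at 17 N. The pin is in the hole at (271,243), and the key stands in the switch at (198,45).

```bash
python3 -c "
from h import *
print(get_force(),get_clock()); job_done(); print(get_clock())"
```

```text
[-4.03789808  0.54965408 15.90888057] 34.3667
the job is handed in; nothing more can be done
the job is handed in; nothing more can be done
```

The job is handed in at 34.4 s. The key is in the switch and turned to its stop. The gripper still holds the square-handled pusher and keeps the button pressed.

- **Key in:** I gripped the key across its bow and lowered it into the slot with no side force. The collar met the cylinder at the expected height.
- **Key turned:** I turned the gripper 1.42 rad clockwise. The torque rose clearly from about 1.32 rad on, which I took as the stop. After I let go, the wrist picture put the key about 1.43 rad round from the tester's axis. Allowing for 0.17 rad of play, the switch is past 1.08 rad.
- **Button pressed:** I took the larger grey pusher from the stand. I lowered its pin through the hole, where the spring force grew from about 2 to 6 N over 5 mm. It then hit the firm stop and is held there at about 16 N. The grip width is 13.2 mm, so the handle is still in the fingers.
- **Last pictures:** The key still stands in the switch. The watch, loupe and can in view looked undisturbed. I did not take a last picture of the tool stand or the other bystanders.
- **Limits of the checks:** The switch and button positions are inferred from torque, force and pictures, because the joint values cannot be read. None of the checks failed. The networks' points were off by up to 5 mm, so I used my own picture measurements for aiming.

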